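# Turn the aid dish mouth-up

### The arm

A 7-joint arm with a two-finger parallel gripper is mounted at the origin on the work surface. World frame = base frame: x ahead of the robot, y to its left, z up, the work surface at z = 0. Lengths are in m, angles in rad, forces in N, time in s.
With the tool pointing down it reaches from about 0.4 to 0.85 m from the base axis. Payload 4.5 kg.
Tool frame: the origin (TCP) lies on the centre line of the jaws, within the pads' length; the fingertips stand robot.tips_ahead ahead of it and the grasp point (between the pads) lies 5 mm behind it (robot.tips_ahead is the distance from the TCP to the fingertips, in m); z points along the fingers, y is the direction in which the jaws open and shut (so a half turn about z gives the same grasp; the last joint's range is limited). The gripper opens to 85 mm and grips with 20 to 120 N. Pads are 22 mm wide; open, the fingers measure 114 mm over their backs; the gripper's body (76 mm by 85 mm) begins 54 mm behind the grasp point. The pads swing forward as they close: fully open they stand 13 mm farther back than shut.
Start: joints at [-1.236, 0.689, -0.195, 1.565, 0.157, 0.902, -0.215], TCP at [0.185, 0.597, 0.245] pointing down, gripper open.
Joint ranges: [-3.01, 3.01], [-0.46, 2.08], [-1.47, 1.51], [0.13, 2.56], [-1, 4.14], [0.04, 2.09], [-2.66, 2.66]. Speed limits (rad/s): [2.57, 2.57, 3.14, 3.14, 3.14, 3.14, 3.14].

### API

Orientations are given as [roll, pitch, yaw] about the fixed x, y, z axes, in that order (R = Rz(yaw) Ry(pitch) Rx(roll)).
In Python, from cell import robot gives the robot as it stands.
- The arm moves only by the shell command python3 -m pendant 'ROWS' [OPENING]. ROWS is JSON, a list of rows, each a list of 6 numbers: the shift along the tool's x, y, z in cm, then the turn, a rotation vector about the tool's x, y, z in degrees. In form: [[x, y, z, ax, ay, az], ...]. A call has 1 to 10 rows; each row is the pose to reach, as a shift and turn from the pose measured when the call began, along the tool's axes at that moment; what a row does not reach only later rows make up. A row lasts 1/10 s, in which the tool goes at most 50 mm and 8.59 degrees, less where a joint would pass 70% of its speed; a pose out of reach is approached as far as the arm can. A call with a gripper value outside its range is refused whole. OPENING is the closure, from -1 (fully open) to 1 (shut), set as the call begins (- or left out, the last holds). The fingers move at their own pace and stop on an object; the grip force is fixed at half the most. Time passes only in rows, so rows that repeat a pose let the fingers close. It gives the time, the measured TCP pose, the force and the opening at its end, in the units of the state.
- robot.get_obs(): the state, without advancing time (a new reading comes with each control period).
- robot.capture(name): name is "scene" or "side" or "wrist"; returns a dict with "color" (480x640x3 uint8, red, green, blue), "z_map" (480x640 float32, m along the optical axis (not along the pixel's ray), 0 where there is no reading), "intrinsics" (3x3 intrinsics, pixels), "cam_to_world" (4x4, takes a point from camera to world coordinates); the wrist camera has in their place "T_tool_cam" (4x4, takes a point from camera to tool coordinates, whose origin is the TCP and whose axes are the flange's). Camera axes: x right, y down, z forward; pixel columns grow to the right and rows downward; lengths in m; the calibration is good to about 2 mm. A picture is of the moment at which its call begins: read the wrist's pose just before it.
- robot.sign_off(): hands the job in, once; it reports no verdict.
The state is a dict: "time": time; "joints": joint angles; "qvel": joint speeds; "joint_torque": joint torques, N m; "eef_pos": TCP position; "eef_rot": TCP orientation; "force": force on the tool from outside, world axes, zero at the start; "torque": the same for the moment, N m; "grip_width": finger opening in m.
Only numpy, scipy, OpenCV 4.12 (cv2) and the standard library are available. Lean on these libraries where they do the work, as an engineer would, in place of code of your own. Each camera call takes 0.05 s, during which the arm holds its last target.

### The job

Three white vessels with steel bases stand mouth-down on the fitting cabinet's top. Turn over the low, wide one (the dish for the hearing aids) so that it stands upright, mouth up, wholly on the round rubber mat, and let go of it. Do not shift or knock over the tall beaker or the narrow pot.

Things in the scene. Friction and masses are not known exactly. Their poses are not given: they have to be found in the camera images.
- dish: White plastic straight round cup, 64 mm outside diameter, 38 mm high, wall 3 mm, 170 g. Starts mouth-down. Base: 6 mm solid steel; centre of mass 5 to 6 mm inside its outer face, so resting on the base's edge with the mouth over 10 degrees above level, it rights itself when let go. Origin: centre of the mouth in the rim plane; z runs mouth to base (base face at z = 38 mm; z down when mouth-up). Yaw is arbitrary.
- mat: Round flat mat of dark rubber, 140 mm diameter, 4 mm thick, fixed to the table. Origin: centre of its underside, on the table; its top is 4 mm above.
- beaker: The tall beaker, not to be moved: same plastic and steel base, 64 mm diameter, 95 mm high, mouth-down. Origin: centre of the mouth (on the table), z up to the base.
- pot: The narrow pot, not to be moved: same plastic and steel base, 42 mm diameter, 38 mm high, mouth-down. Origin: centre of the mouth (on the table), z up to the base.
Things that resemble listed ones, but are neither listed nor needed, are in the scene too. Leave any red look-alike of the dish alone. Of the things that look like the mat, the smaller one is meant.

How it is judged:
At the end, for the whole second after the job is handed in: The dish stands mouth-up (within 10 degrees) on the mat, its centre within 38 mm of the mat's centre (so wholly on the mat), released and at rest; the beaker and the pot are where they were (angle between dish's own z axis and vertical above 2.96 rad and horizontal distance between dish and mat below 0.038 m and z of dish in the frame of mat between 0.037 and 0.047 m and linear speed of dish below 0.02 m/s and angular speed of dish below 0.2 rad/s); the robot touches nothing.
It fails at once if the tall beaker is moved more than 20 mm or tipped more than 20 degrees (distance of beaker from where it was at the start of the episode above 0.02 m or angle between beaker's own z axis and vertical above 0.35 rad).
It fails at once if the narrow pot is moved more than 20 mm or tipped more than 20 degrees (distance of pot from where it was at the start of the episode above 0.02 m or angle between pot's own z axis and vertical above 0.35 rad).
It also fails if it takes over 38 s, if anything falls off the work surface, if the arm or the gripper's body presses on something with over 40 N, if the wrist force passes 120 N, or if a joint passes its speed limit or range.

## Working session

There is one attempt and no reset: what is moved stays moved. The work goes in short steps, Python scripts to look and compute and a shell command to move; the robot and the scene stay as the last step left them, time stands still between calls to the robot, and variables do not carry over. Pictures are saved under pics/ and viewed, and the job is handed in when it is done.

```bash
ls; mkdir -p pics; python3 - <<'E'
from cell import robot
import cv2,numpy as np
o=robot.get_obs();print(o, robot.tips_ahead)
for n in("scene","side","wrist"):
    c=robot.capture(n);cv2.imwrite(f"pics/{n}0.png",c["color"][:,:,::-1]);np.savez(f"{n}0.npz",**c)
    print(n,c["intrinsics"],c.get("cam_to_world",c.get("T_tool_cam")))
E
```

```text
pics
{'time': 0.0, 'joints': array([-1.2361807 ,  0.69003027, -0.1945252 ,  1.5663706 ,  0.15733788,
        0.90250306, -0.21510329]), 'qvel': array([-0.00065531,  0.00073088, -0.00059912, -0.00207304, -0.00031556,
        0.00127557,  0.0007418 ]), 'joint_torque': array([-2.04123626e-04, -5.39614606e+01, -1.26666158e+00, -1.58546036e+01,
        9.12601274e-03,  9.22583509e-03,  6.21547699e-06]), 'eef_pos': array([0.18504796, 0.59630654, 0.24444836]), 'eef_rot': array([-3.13968509e+00,  1.58178863e-04,  2.84089372e+00]), 'force': array([-0.53632071,  0.52875162,  0.04800151]), 'torque': array([ 0.06228014, -0.02298692,  0.03490042]), 'grip_width': 0.08515957094188269} 0.014
scene [[611.81444656   0.         326.80219997]
 [  0.         611.81444656 234.51196781]
 [  0.           0.           1.        ]] [[-0.79572688  0.51165302 -0.3240832   1.16731825]
 [ 0.60551627  0.66059109 -0.4438124   0.72914614]
 [-0.01299148 -0.54939111 -0.83546432  1.50311937]
 [ 0.          0.          0.          1.        ]]
side [[470.63410967   0.         312.44278044]
 [  0.         470.63410967 241.1703382 ]
 [  0.           0.           1.        ]] [[ 0.89740757 -0.28251212  0.33889019  0.22281154]
 [-0.44109485 -0.59145846  0.67499054 -0.76128461]
 [ 0.00974646 -0.75522434 -0.65539393  0.73563747]
 [ 0.          0.          0.          1.        ]]
wrist [[430.60728387   0.         319.1868459 ]
 [  0.         430.60728387 244.99055676]
 [  0.           0.           1.        ]] [[ 1.09514435e-03 -9.58941658e-01 -2.83601300e-01  7.25078573e-02]
 [ 9.99999086e-01  8.25274201e-04  1.07105833e-03  2.91749731e-04]
 [-7.93033616e-04 -2.83602213e-01  9.58941685e-01 -1.28343845e-01]
 [ 0.00000000e+00  0.00000000e+00  0.00000000e+00  1.00000000e+00]]
```

View pics/scene0.png

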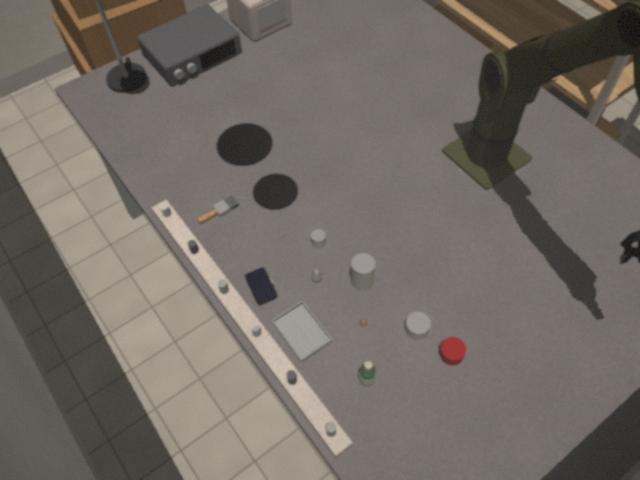

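View pics/side0.png

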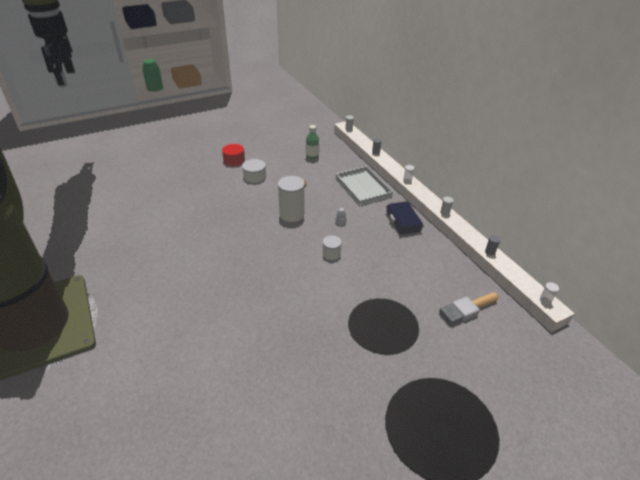

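View pics/wrist0.png

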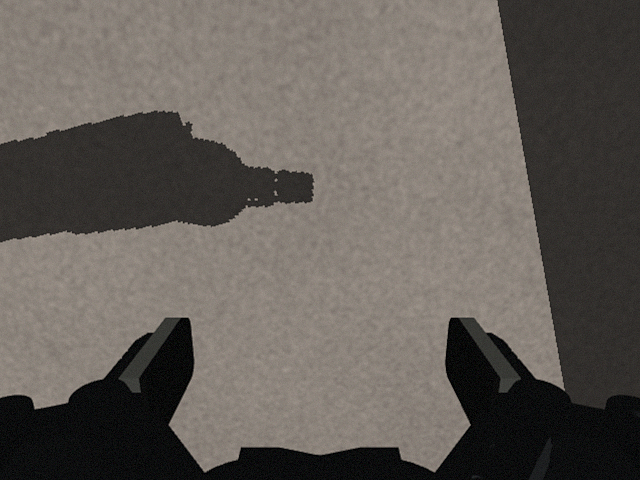

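Scene camera: the dish is at (418,324), the red look-alike at (453,350), the beaker at (363,270), the pot at (318,238), the smaller mat at (275,191) and the larger one at (245,144). In the side camera the dish is at (254,172) and the small mat at (384,326).

```bash
cat > h.py <<'E'
import numpy as np,cv2
def ray(c,u,v,z):
    K=c["intrinsics"];T=c["cam_to_world"]
    d=T[:3,:3]@np.array([(u-K[0,2])/K[0,0],(v-K[1,2])/K[1,1],1]);o=T[:3,3]
    return o+d*(z-o[2])/d[2]
def blobs(c,zlo,zhi,f=None):
    K=c["intrinsics"];T=c["cam_to_world"];D=c["z_map"]
    v,u=np.mgrid[:480,:640]
    P=np.stack([(u-K[0,2])/K[0,0]*D,(v-K[1,2])/K[1,1]*D,D],-1)@T[:3,:3].T+T[:3,3]
    return P
E
python3 - <<'E'
from h import *
for n in("scene","side"):
    c=np.load(f"{n}0.npz");P=blobs(c,0,0);col=c["color"].astype(int)
    # mats: dark pixels
    m=((col.max(-1)<45)&(abs(P[...,2])<.02)).astype(np.uint8)
    k,l,s,ce=cv2.connectedComponentsWithStats(m)
    for i in range(1,k):
        if s[i,4]>600:
            cs,_=cv2.findContours((l==i).astype(np.uint8),0,1);p=max(cs,key=len)[:,0]
            w=np.array([ray(c,a,b,.004) for a,b in p])[:,:2].astype(np.float32)
            q,r=cv2.minEnclosingCircle(w[:,None]);print(n,"mat",ce[i],s[i,4],q,r)
    # tops
    for z,nm in((.038,"low"),(.095,"tall")):
        m=((abs(P[...,2]-z)<.006)&(P[...,0]>.2)&(P[...,0]<1.1)&(abs(P[...,1])<.7)&(c["z_map"]>0)).astype(np.uint8)
        k,l,s,ce=cv2.connectedComponentsWithStats(m)
        for i in range(1,k):
            if s[i,4]>80:
                cs,_=cv2.findContours((l==i).astype(np.uint8),0,1);p=max(cs,key=len)[:,0]
                w=np.array([ray(c,a,b,z) for a,b in p])[:,:2].astype(np.float32)
                q,r=cv2.minEnclosingCircle(w[:,None]);print(n,nm,ce[i].round(),s[i,4],np.round(q,4),round(r,4),col[l==i].mean(0).round(), np.median(P[...,2][l==i]).round(4))
for n,px in(("scene",[(418,324),(363,262),(318,236),(275,191)]),("side",[(254,166),(291,184),(332,243),(384,326)])):
    c=np.load(f"{n}0.npz")
    for (u,v),z in zip(px,(.038,.095,.038,.004)):print(n,u,v,ray(c,u,v,z).round(3),blobs(c,0,0)[v,u].round(3))
E
```

```text
scene low [171. 222.] 113 [ 0.9262 -0.352 ] 0.0498 [185. 172. 159.] 0.034
scene low [317. 236.] 149 [ 0.6232 -0.0619] 0.0242 [146. 141. 137.] 0.0383
scene low [258. 279.] 82 [ 0.8364 -0.0516] 0.0266 [46. 45. 55.] 0.0335
scene low [417. 323.] 423 [0.5786 0.3168] 0.0338 [150. 144. 140.] 0.0383
scene low [453. 348.] 447 [0.556  0.4232] 0.0339 [151.  57.  55.] 0.0383
scene tall [363. 264.] 390 [0.6024 0.1131] 0.0342 [150. 144. 141.] 0.0952
side low [233. 150.] 239 [0.552  0.4178] 0.0385 [175.  56.  55.] 0.0385
side low [253. 166.] 268 [0.5764 0.312 ] 0.0375 [168. 166. 168.] 0.0388
side low [291. 208.] 96 [0.5958 0.103 ] 0.0311 [105. 103.  98.] 0.0383
side low [332. 242.] 214 [ 0.6209 -0.0664] 0.0248 [170. 168. 170.] 0.0385
side tall [291. 184.] 367 [0.5992 0.1091] 0.0375 [171. 168. 170.] 0.0957
scene 418 324 [0.58  0.319 0.038] [0.581 0.319 0.039]
scene 363 262 [0.598 0.11  0.095] [0.598 0.11  0.095]
scene 318 236 [ 0.622 -0.061  0.038] [ 0.622 -0.06   0.039]
scene 275 191 [ 0.615 -0.293  0.004] [ 0.614 -0.294  0.002]
side 254 166 [0.578 0.312 0.038] [0.576 0.307 0.041]
side 291 184 [0.6   0.11  0.095] [0.6   0.109 0.095]
side 332 243 [ 0.621 -0.067  0.038] [ 0.62  -0.068  0.039]
side 384 326 [ 0.616 -0.297  0.004] [ 0.615 -0.298  0.005]
```

```bash
python3 - <<'E'
from h import *
for n in("scene","side"):
    c=np.load(f"{n}0.npz");col=c["color"].astype(int)
    w={"scene":(230,320,160,225),"side":(330,440,285,365)}[n]
    g=col[w[2]:w[3],w[0]:w[1]].max(-1);m=(g<60).astype(np.uint8)
    k,l,s,ce=cv2.connectedComponentsWithStats(m)
    i=1+np.argmax(s[1:,4]);cs,_=cv2.findContours((l==i).astype(np.uint8),0,1);p=max(cs,key=len)[:,0]+np.array([w[0],w[2]])
    W=np.array([ray(c,a,b,.004) for a,b in p])[:,:2].astype(np.float32)
    print(n,cv2.minEnclosingCircle(W[:,None]),W.mean(0))
E
cat > fk.py <<'E'
import numpy as np
from scipy.spatial.transform import Rotation as R
A=[(0,0,.267),(-np.pi/2,0,0),(np.pi/2,0,.293),(np.pi/2,.0525,0),(np.pi/2,.0775,.3425),(np.pi/2,0,0),(-np.pi/2,.076,.097)]
def fk(q,off=0,tool=None):
    T=np.eye(4);T[:3,:3]=R.from_euler('z',off).as_matrix();J=[]
    for (al,a,d),t in zip(A,q):
        X=np.eye(4);X[:3,:3]=R.from_euler('x',al).as_matrix()@R.from_euler('z',t).as_matrix()
        X[:3,3]=[a,-d*np.sin(al),d*np.cos(al)]
        T=T@X;J.append(T.copy())
    if tool is not None:T=T@tool
    return T,J
E
python3 - <<'E'
from fk import *
q=[-1.2361807 ,  0.69003027, -0.1945252 ,  1.5663706 ,  0.15733788,0.90250306, -0.21510329]
T,_=fk(q);p=T[:3,3];print(T.round(4),np.hypot(*p[:2]),np.arctan2(p[1],p[0]))
P=np.array([0.18504796, 0.59630654, 0.24444836]);print(np.hypot(*P[:2]),np.arctan2(P[1],P[0]))
Rm=R.from_euler('xyz',[-3.13968509e+00,  1.58178863e-04,  2.84089372e+00])
off=np.arctan2(P[1],P[0])-np.arctan2(p[1],p[0]);T,_=fk(q,off)
print(off,(T[:3,:3].T@Rm.as_matrix()).round(4),T[:3,:3].T@(P-T[:3,3]))
E
python3 -c "
from cell import robot;print([a for a in dir(robot) if a[0]!='_'])"
```

```text
scene ((0.6148839592933655, -0.29300758242607117), 0.06587272137403488) [ 0.6159488 -0.2925939]
side ((0.6155835390090942, -0.2940884530544281), 0.06716269999742508) [ 0.61337584 -0.29079407]
[[ 0.2951 -0.9555 -0.002   0.1094]
 [-0.9554 -0.2951  0.0105 -0.6042]
 [-0.0106 -0.0012 -0.9999  0.2069]
 [ 0.      0.      0.      1.    ]] 0.6140364790719057 -1.3916492338037452
0.6243590610753825 1.2698955044907465
2.6615447382944915 [[ 1.200e-01  9.927e-01  8.700e-03]
 [-9.928e-01  1.200e-01  1.100e-03]
 [ 1.000e-04 -8.800e-03  1.000e+00]] [ 0.0098475   0.00119615 -0.03770095]
['PlanningError', 'capture', 'get_obs', 'sign_off', 'tips_ahead']
```

The small mat is centred at about (0.615,-0.293). I'll make the first transit toward the dish, staying high, and log joints to fit a kinematic model.

```bash
python3 -m pendant '[[-4,-2,-1,0,0,0],[-8,-4,-2,0,0,0],[-12,-6,-3,5,0,0],[-16,-8,-4,12,0,0],[-20,-10,-5,19,0,0],[-24,-12,-6,25,0,0],[-28,-14,-6,25,0,0],[-28,-14,-6,25,0,0]]'
python3 - <<'E'
from cell import robot
import json
o=robot.get_obs();print(o['joints'].round(4).tolist(),o['eef_pos'],o['eef_rot'],o['time'])
json.dump([o['joints'].tolist(),o['eef_pos'].tolist(),o['eef_rot'].tolist()],open('p1.json','w'))
E
```

```text
time: 0.95
eef_pos: [0.4173, 0.3737, 0.3045]
eef_rot: [-2.699, 0.007, 2.83]
force: [0.5, -0.9, -0.3]
grip_width: 0.0851
[-0.8355, 0.7401, -0.1345, 1.3438, 0.2262, 1.4911, 0.2358] [0.41729185 0.37368363 0.30454612] [-2.69944302  0.00713704  2.83000992] 0.95
```

```bash
cat > fit.py <<'E'
from fk import *
import json
from scipy.optimize import least_squares
D=[([-1.2361807 ,  0.69003027, -0.1945252 ,  1.5663706 ,  0.15733788,0.90250306, -0.21510329],[0.18504796, 0.59630654, 0.24444836],[-3.13968509e+00,  1.58178863e-04,  2.84089372e+00])]
import glob
for f in sorted(glob.glob('p*.json')):D.append(json.load(open(f)))
def model(x,q):
    t=np.eye(4);t[:3,:3]=R.from_rotvec(x[:3]).as_matrix();t[:3,3]=x[3:6]
    T,J=fk(q,x[6],t);T=T.copy();T[2,3]+=x[7];T[:2,3]+=x[8:10];return T
def res(x):
    r=[]
    for q,p,e in D:
        T=model(x,q);r+=list((T[:3,3]-p)*10)
        r+=list((R.from_matrix(T[:3,:3]).inv()*R.from_euler('xyz',e)).as_rotvec())
    return np.array(r+list(10*x[8:10]*.3))
if __name__=='__main__':
    best=None
    for s in range(20):
        rng=np.random.default_rng(s)
        x0=np.r_[0,0,rng.uniform(-3,3),0,0,.15,rng.uniform(-3,3),-.1,0,0]
        o=least_squares(res,x0)
        if best is None or o.cost<best.cost:best=o
    print(best.cost,best.x.round(4));print(best.fun.round(4));np.save('fit.npy',best.x)
E
python3 fit.py
```

```text
1.478729551026355 [-2.3347 -4.1351  3.1871 -0.0878  0.5483  0.2595  3.9156  0.2655  0.3525
 -0.1257]
[ 0.0782  0.7207 -0.3135 -0.1904 -0.4171  0.1202 -0.3955 -0.6076  0.3135
  0.1904  0.4171 -0.1202  1.0575 -0.3771]
```

```bash
cat > fit2.py <<'E'
from fit import *
import itertools
def run(S,off):
    global D
    import fit
    fit.D=[(np.array(q)*S+off,p,e) for q,p,e in D]
    b=None
    for w in(-2,0,2):
      for y in(-2.,0,2.):
        o=least_squares(fit.res,np.r_[0,0,w,0,0,.15,y,-.1,0,0],max_nfev=40)
        if b is None or o.cost<b.cost:b=o
    return b
out=[]
for S in itertools.product([1],[1],[1,-1],[1],[1,-1],[1],[1,-1]):
  for s1 in(1,-1):
    S2=np.array((s1,)+S[1:]);b=run(S2,np.zeros(7));out.append((b.cost,S2,b.x.round(3)))
out.sort(key=lambda t:t[0])
for o in out[:4]:print(o)
E
python3 fit2.py
```

```text
(np.float64(0.11537887712822638), array([-1,  1,  1,  1, -1,  1, -1]), array([ 0.117,  0.384, -1.01 , -0.161,  0.321,  0.262,  0.865,  0.221,
       -0.007,  0.072]))
(np.float64(0.15633305083562504), array([-1,  1, -1,  1, -1,  1, -1]), array([ 0.738,  0.23 ,  3.84 , -0.274, -0.424, -0.274, -0.903, -0.234,
        0.046,  0.01 ]))
(np.float64(0.157454060449871), array([-1,  1,  1,  1,  1,  1, -1]), array([-0.09 ,  0.251, -0.884, -0.22 ,  0.543,  0.307,  1.199,  0.353,
       -0.014,  0.118]))
(np.float64(0.1686359517229626), array([-1,  1, -1,  1,  1,  1, -1]), array([-0.572, -0.421, -2.205, -0.249, -0.335, -0.148, -0.626, -0.195,
        0.079,  0.011]))
```

The xArm-like guess doesn't fit. I'll take more poses by tilting the tool toward the outward (+x) pose I need anyway.

```bash
cat > log.py <<'E'
from cell import robot
import json,sys
from scipy.spatial.transform import Rotation as R
o=robot.get_obs();print(o['joints'].round(3).tolist(),o['time'], 'toolz',R.from_euler('xyz',o['eef_rot']).as_matrix()[:,2].round(3), 'tooly',R.from_euler('xyz',o['eef_rot']).as_matrix()[:,1].round(3))
import glob
n=len(glob.glob('p*.json'))+1
json.dump([o['joints'].tolist(),o['eef_pos'].tolist(),o['eef_rot'].tolist()],open(f'p{n:02d}.json','w'))
E
mv(){ :; }
python3 -m pendant '[[0,0,0,-8,0,0],[0,0,0,-16,0,0],[0,0,0,-24,0,0]]'|head -3; python3 log.py
python3 -m pendant '[[0,0,0,0,-8,0],[0,0,0,0,-16,0]]'|head -3; python3 log.py
python3 -m pendant '[[0,0,0,0,-8,0],[0,0,0,0,-16,0]]'|head -3; python3 log.py
python3 -m pendant '[[0,0,0,0,-8,0],[0,0,0,0,-16,0]]'|head -3; python3 log.py
```

```text
time: 1.25
eef_pos: [0.4175, 0.374, 0.3048]
eef_rot: [-3.124, 0.008, 2.829]
[-0.685, 0.54, -0.224, 1.675, 0.157, 0.956, 0.288] 1.25 toolz [ 0.002 -0.019 -1.   ] tooly [ 0.307  0.951 -0.017]
time: 1.45
eef_pos: [0.4204, 0.3705, 0.3058]
eef_rot: [-3.127, 0.292, 2.825]
[-0.933, 0.493, -0.053, 1.813, 0.432, 0.818, -0.021] 1.45 toolz [ 0.269 -0.104 -0.958] tooly [ 0.315  0.949 -0.014]
time: 1.65
eef_pos: [0.4207, 0.3702, 0.3069]
eef_rot: [-3.129, 0.576, 2.827]
[-1.226, 0.516, 0.159, 1.939, 0.757, 0.758, -0.416] 1.65 toolz [ 0.514 -0.181 -0.838] tooly [ 0.316  0.949 -0.011]
time: 1.85
eef_pos: [0.42, 0.3711, 0.3078]
eef_rot: [-3.13, 0.86, 2.831]
[-1.478, 0.618, 0.344, 2.042, 1.053, 0.786, -0.818] 1.85 toolz [ 0.718 -0.242 -0.652] tooly [ 0.314  0.95  -0.008]
```

The outward tilt works, with j5 moving the right way. The plan:
- Grasp with the tool about 35° below horizontal.
- Lift and roll 180° about the tool axis.
- Carry the dish to the mat, lower it with its base edge on the mat, release it so it rights itself, and back off.

Next I compute the pre-grasp.

```bash
cat > go.py <<'E'
import numpy as np
from cell import robot
from scipy.spatial.transform import Rotation as R
def delta(p,Rt=None):
    o=robot.get_obs();Rc=R.from_euler('xyz',o['eef_rot']).as_matrix()
    d=Rc.T@(np.array(p)-o['eef_pos'])*100
    rv=np.zeros(3) if Rt is None else R.from_matrix(Rc.T@Rt).as_rotvec(degrees=True)
    print('delta cm',d.round(2),'deg',rv.round(1),'rows>=',np.ceil(max(np.linalg.norm(d)/5,np.linalg.norm(rv)/8.5)), 't',o['time'])
def Rot(az,pitch,flip=False):
    # tool z horizontal azimuth az, pitched down by pitch; y horizontal
    a=np.radians(az);b=np.radians(pitch)
    z=np.array([np.cos(a)*np.cos(b),np.sin(a)*np.cos(b),-np.sin(b)]);y=np.array([-np.sin(a),np.cos(a),0])
    if flip:y=-y
    return np.stack([np.cross(y,z),y,z],1)
E
python3 - <<'E'
from go import *
Rt=Rot(-18,35);tz=Rt[:,2];C=np.array([.578,.3145,.026])
delta(C-.125*tz,Rt);print(C-.125*tz)
E
```

```text
delta cm [11.66 -0.31 18.67] deg [-0.5 -5.7  0.2] rows>= 5.0 t 1.85
[0.48061751 0.34614149 0.09769705]
```

```bash
python3 -m pendant '[[2,0,3.2,0,-1,0],[4,-0.1,6.4,0,-2,0],[6,-0.1,9.6,0,-3,0],[8,-0.2,12.8,0,-4,0],[10,-0.3,16,0,-5,0],[11.7,-0.3,18.7,-0.5,-5.7,0],[11.7,-0.3,18.7,-0.5,-5.7,0],[11.7,-0.3,18.7,-0.5,-5.7,0]]'; python3 log.py
python3 - <<'E'
from cell import robot
import cv2,numpy as np
o=robot.get_obs()
c=robot.capture("wrist");cv2.imwrite("pics/wrist1.png",c["color"][:,:,::-1]);np.savez("wrist1.npz",pos=o['eef_pos'],rot=o['eef_rot'],**c)
c=robot.capture("side");cv2.imwrite("pics/side1.png",c["color"][:,:,::-1])
E
```

```text
time: 2.65
eef_pos: [0.4806, 0.346, 0.0975]
eef_rot: [-3.136, 0.96, 2.834]
force: [-1.3, 0.5, -0.0]
grip_width: 0.0853
[-1.414, 1.122, 0.416, 2.12, 1.712, 0.593, -1.702] 2.65 toolz [ 0.779 -0.254 -0.574] tooly [ 0.308  0.952 -0.003]
```

View pics/wrist1.png

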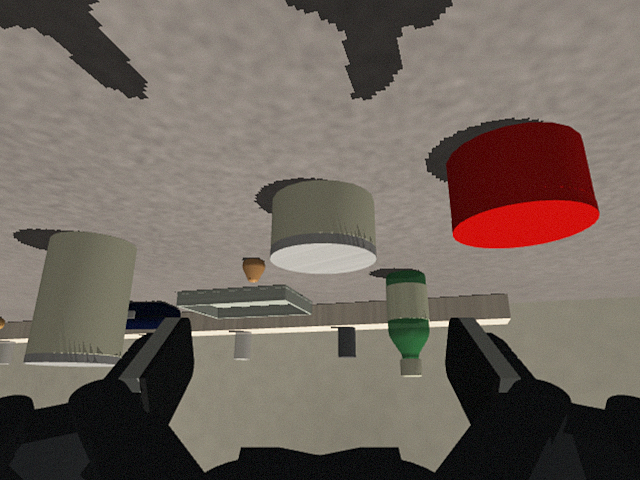

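View pics/side1.png

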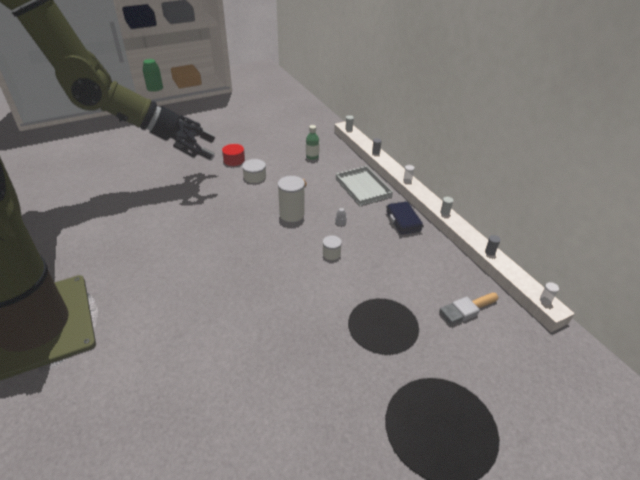

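The wrist view is upside down because the camera hangs below the gripper. The dish is at (323,225) between the open fingers, with its bright base face at (323,258). The red look-alike is to the right at (522,190) and the beaker to the left. I'll measure the dish with this view.

```bash
python3 - <<'E'
from go import *
import cv2
c=dict(np.load("wrist1.npz"));T=np.eye(4);T[:3,:3]=R.from_euler('xyz',c['rot']).as_matrix();T[:3,3]=c['pos']
M=T@c['T_tool_cam'];K=c['intrinsics']
c['cam_to_world']=M
from h import ray
col=c['color'].astype(int)
for nm,m in(("dish",(col.min(-1)>150)),("red",(col[...,0]>200)&(col[...,1]<60))):
    m=m.astype(np.uint8);m[:, :250 if nm=='dish' else 430]=0;m[:,400 if nm=='dish' else 639:]=0;m[:230 if nm=='dish' else 0]=0;m[280:]=0
    k,l,s,ce=cv2.connectedComponentsWithStats(m);i=1+np.argmax(s[1:,4])
    cs,_=cv2.findContours((l==i).astype(np.uint8),0,1);p=max(cs,key=len)[:,0]
    W=np.array([ray(c,a,b,.038) for a,b in p])[:,:2].astype(np.float32)
    print(nm,ce[i],s[i],cv2.minEnclosingCircle(W[:,None]))
Rc=T[:3,:3];C=np.array([.578,.3145,.026]);print((Rc.T@(C-c['pos'])*100).round(2))
E
```

```text
dish [322.57443492 258.30163679] [ 270  243  106   31 2566] ((0.5787612795829773, 0.3166465759277344), 0.032429520040750504)
red [525.50572129 223.98610544] [ 453  201  146   47 4894] ((0.5548881888389587, 0.4244717061519623), 0.03173435851931572)
[-1.000e-02  2.000e-02  1.249e+01]
```

```bash
python3 - <<'E'
from go import *
Rt=Rot(-9,35);tz=Rt[:,2];C=np.array([.5785,.316,.025])
delta(C-.105*tz,Rt)
E
```

```text
delta cm [ 0.14 -1.27  2.22] deg [-7.3  0.  -5.1] rows>= 2.0 t 2.75
```

```bash
python3 -m pendant '[[0.1,-0.6,1.1,-3.6,0,-2.5],[0.1,-1.3,2.2,-7.3,0,-5.1],[0.1,-1.3,2.2,-7.3,0,-5.1]]'; python3 log.py
python3 - <<'E'
from go import *
Rt=Rot(-9,35);tz=Rt[:,2];C=np.array([.5785,.316,.025])
delta(C-.005*tz,Rt)
E
```

```text
time: 3.05
eef_pos: [0.494, 0.3257, 0.0876]
eef_rot: [-3.139, 0.961, 2.983]
force: [-0.3, -1.5, 0.5]
grip_width: 0.0857
[-1.307, 1.137, 0.333, 2.254, 2.133, 0.771, -1.997] 3.05 toolz [ 0.809 -0.132 -0.573] tooly [ 0.16   0.987 -0.002]
delta cm [ 0.27  0.4  10.05] deg [-0.2  0.1 -0. ] rows>= 3.0 t 3.05
```

```bash
python3 -m pendant '[[0.3,0.4,2,0,0,0],[0.3,0.4,4,0,0,0],[0.3,0.4,6,0,0,0],[0.3,0.4,6,0,0,0]]'
python3 - <<'E'
from go import *
import cv2
Rt=Rot(-9,35);tz=Rt[:,2];C=np.array([.5785,.316,.025])
delta(C-.005*tz,Rt)
c=robot.capture("wrist");cv2.imwrite("pics/wrist2.png",c["color"][:,:,::-1])
E
```

```text
time: 3.45
eef_pos: [0.5437, 0.3224, 0.0523]
eef_rot: [3.14, 0.965, 2.976]
force: [0.3, 0.2, 0.7]
grip_width: 0.0856
delta cm [ 0.22 -0.07  3.97] deg [-0.3  0.3 -0.3] rows>= 1.0 t 3.45
```

View pics/wrist2.png

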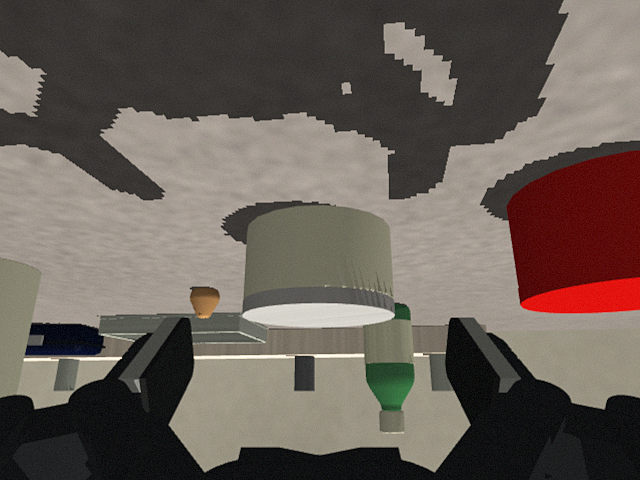

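The dish is centred at column 319, midway between the fingertips, and the red one is clear of the right finger. Advancing.

```bash
python3 -m pendant '[[0.2,0,1.5,0,0,0],[0.2,-0.1,3,0,0,0],[0.2,-0.1,4,0,0,0],[0.2,-0.1,4,0,0,0]]'
python3 - <<'E'
from go import *
import cv2
Rt=Rot(-9,35);tz=Rt[:,2];C=np.array([.5785,.316,.025])
delta(C-.005*tz,Rt)
c=robot.capture("wrist");cv2.imwrite("pics/wrist3.png",c["color"][:,:,::-1])
E
```

```text
time: 3.9
eef_pos: [0.5748, 0.3155, 0.0274]
eef_rot: [3.141, 0.964, 2.977]
force: [-0.0, 0.5, 0.6]
grip_width: 0.0853
delta cm [-0.01  0.1  -0.07] deg [-0.3  0.2 -0.2] rows>= 1.0 t 3.9
```

View pics/wrist3.png

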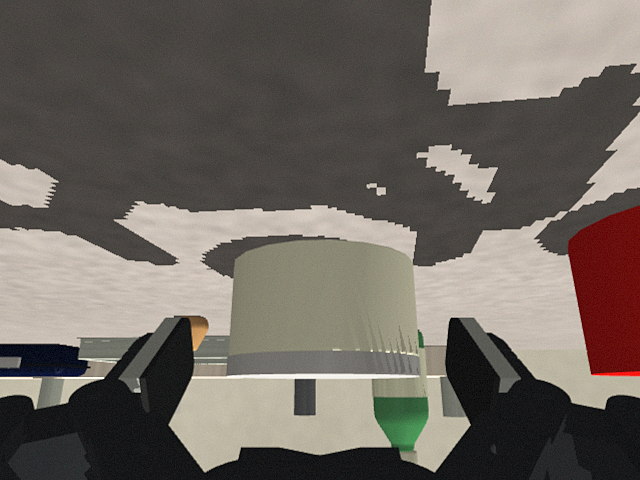

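The dish (228–420 px) sits between the pads. Closing.

```bash
python3 -m pendant '[[0,0.1,0,0,0,0],[0,0.1,0,0,0,0],[0,0.1,0,0,0,0],[0,0.1,0,0,0,0],[0,0.1,0,0,0,0],[0,0.1,0,0,0,0]]' 1
```

```text
time: 4.55
eef_pos: [0.5741, 0.3171, 0.0279]
eef_rot: [3.141, 0.964, 2.978]
force: [-4.7, 1.7, 4.5]
grip_width: 0.0611
```

```bash
python3 - <<'E'
from go import *
p=robot.get_obs()['eef_pos'];delta(p+np.array([-.06,0,.2]))
E
```

```text
delta cm [-13.05  -0.97 -16.27] deg [0. 0. 0.] rows>= 5.0 t 4.55
```

```bash
python3 -m pendant '[[-1,0,-1.2,0,0,0],[-3,-0.2,-3.7,0,0,0],[-5.5,-0.4,-6.9,0,0,0],[-8.5,-0.6,-10.5,0,0,0],[-11.5,-0.8,-14.2,0,0,0],[-13,-1,-16.3,0,0,0],[-13,-1,-16.3,0,0,0],[-13,-1,-16.3,0,0,0]]';python3 log.py
python3 - <<'E'
from go import *
import cv2
c=robot.capture("wrist");cv2.imwrite("pics/wrist4.png",c["color"][:,:,::-1])
E
```

```text
time: 5.35
eef_pos: [0.5127, 0.3172, 0.2275]
eef_rot: [3.14, 0.962, 2.977]
force: [0.7, 1.5, -2.6]
grip_width: 0.0612
[-1.385, 0.863, 0.56, 2.257, 2.054, 0.543, -1.698] 5.35 toolz [ 0.81  -0.132 -0.572] tooly [0.162 0.987 0.001]
```

View pics/wrist4.png

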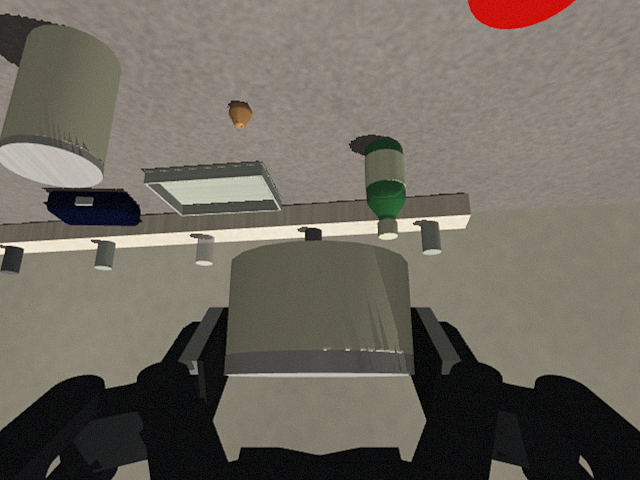

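Held firmly with no tilt in the jaws. Now the roll: first a small test turn to check the j7 direction.

```bash
python3 -m pendant '[[0,0,0,0,0,8]]'>/dev/null;python3 log.py
```

```text
[-1.363, 0.856, 0.519, 2.255, 2.025, 0.57, -1.808] 5.5 toolz [ 0.808 -0.134 -0.573] tooly [0.24  0.964 0.114]
```

```bash
python3 -m pendant '[[0,0,0,0,0,-8],[0,0,0,0,0,-16],[0,0,0,0,0,-24],[0,0,0,0,0,-32],[0,0,0,0,0,-40],[0,0,0,0,0,-48],[0,0,0,0,0,-56],[0,0,0,0,0,-64],[0,0,0,0,0,-72],[0,0,0,0,0,-80]]';python3 log.py
python3 -m pendant '[[0,0,0,0,0,-8],[0,0,0,0,0,-16],[0,0,0,0,0,-24],[0,0,0,0,0,-32],[0,0,0,0,0,-40],[0,0,0,0,0,-48],[0,0,0,0,0,-56],[0,0,0,0,0,-64],[0,0,0,0,0,-72],[0,0,0,0,0,-80]]';python3 log.py
```

```text
time: 6.5
eef_pos: [0.5126, 0.3164, 0.223]
eef_rot: [-2.205, 0.247, -1.916]
force: [0.9, 0.6, -1.1]
grip_width: 0.0616
[-1.521, 0.989, 0.854, 2.262, 2.468, 0.346, -0.881] 6.5 toolz [ 0.807 -0.136 -0.575] tooly [-0.491  0.386 -0.781]
time: 7.5
eef_pos: [0.5126, 0.3159, 0.2209]
eef_rot: [-2.572, -0.817, -0.89]
force: [-1.0, 0.2, -2.6]
grip_width: 0.0612
[-1.592, 1.105, 1.057, 2.265, 3.117, 0.287, -0.15] 7.5 toolz [ 0.806 -0.138 -0.576] tooly [-0.407 -0.836 -0.369]
```

```bash
python3 - <<'E'
from go import *
p=robot.get_obs()['eef_pos'];delta(p,Rot(-9,35,True)); delta(p,Rot(-20,35,True))
E
```

```text
delta cm [0. 0. 0.] deg [  0.6   0.  -27.2] rows>= 4.0 t 7.5
delta cm [0. 0. 0.] deg [ -8.2   2.1 -20.9] rows>= 3.0 t 7.5
```

```bash
python3 -m pendant '[[0,0,0,-2,0.5,-6],[0,0,0,-4,1,-12],[0,0,0,-6,1.5,-17],[0,0,0,-8.2,2.1,-21],[0,0,0,-8.2,2.1,-21]]';python3 log.py
python3 - <<'E'
from go import *
import cv2
p=robot.get_obs()['eef_pos'];delta([.53,-.25,.24],Rot(-20,30,True));
c=robot.capture("wrist");cv2.imwrite("pics/wrist5.png",c["color"][:,:,::-1])
E
```

```text
time: 8.0
eef_pos: [0.5127, 0.3124, 0.2161]
eef_rot: [3.141, -0.959, -0.339]
force: [0.3, -0.4, -2.2]
grip_width: 0.061
[-1.627, 1.163, 1.11, 2.154, 3.701, 0.045, -0.402] 8.0 toolz [ 0.772 -0.273 -0.574] tooly [-0.334 -0.943  0.   ]
delta cm [13.65 52.45 15.33] deg [-0.4  5.   0.3] rows>= 12.0 t 8.0
```

View pics/wrist5.png

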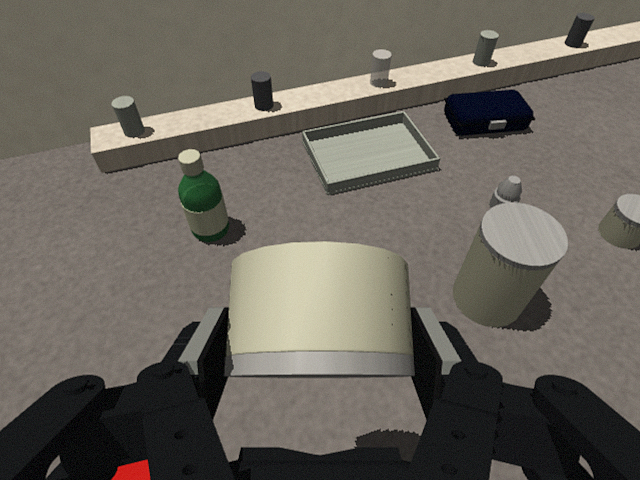

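The dish is now flipped: mouth facing up and forward in the world, with the steel base (323,362) toward the palm. Carrying it to the mat at height.

```bash
python3 -m pendant '[[1,4,1,0,0,0],[2,8,2,0,0,0],[3,12,3,0,0,0],[4,16,4,0,0,0],[5,20,5,0,0,0],[6,24,6,0,0,0],[7,28,7,0,0,0],[8,32,8,0,0,0],[8,32,8,0,0,0]]';python3 log.py
python3 - <<'E'
from go import *
p=robot.get_obs()['eef_pos'];delta([.53,-.25,.2],Rot(-20,30,True));delta([.53,-.25,.2],Rot(-35,30,True));
E
```

```text
time: 8.95
eef_pos: [0.5633, -0.0131, 0.25]
eef_rot: [3.113, -0.933, -0.336]
force: [0.2, -0.3, -1.2]
grip_width: 0.061
[-0.922, 1.279, 1.508, 2.558, 3.838, 1.143, 0.057] 8.95 toolz [ 0.749 -0.292 -0.595] tooly [-0.352 -0.936  0.017]
delta cm [-1.24 23.26  7.41] deg [1.  6.5 0.5] rows>= 5.0 t 8.95
delta cm [-1.24 23.26  7.41] deg [-11.5   6.4   8.7] rows>= 5.0 t 8.95
```

Joints 3 and 4 are at their limits, so I need a kinematic model to plan the posture. I'll fit one to the logged poses.

```bash
cat > fit3.py <<'E'
import numpy as np,json,glob,itertools
from scipy.optimize import least_squares
from scipy.spatial.transform import Rotation as R
D=[([-1.2361807 ,  0.69003027, -0.1945252 ,  1.5663706 ,  0.15733788,0.90250306, -0.21510329],[0.18504796, 0.59630654, 0.24444836],[-3.13968509e+00,  1.58178863e-04,  2.84089372e+00])]
for f in sorted(glob.glob('p*.json')):D.append(json.load(open(f)))
Q=np.array([d[0] for d in D]);P=np.array([d[1] for d in D]);E=R.from_euler('xyz',[d[2] for d in D])
# product of exponentials, vectorised. axes w_i (unit, 2 dof via rotvec perturb), point r_i
def fkq(x,Q):
    W=x[:21].reshape(7,3);Pt=x[21:42].reshape(7,3);home=x[42:48]
    n=len(Q);Rm=R.from_rotvec(np.tile(home[:3],(n,1)));p=np.tile(home[3:],(n,1))
    for i in range(6,-1,-1):
        w=W[i]/np.linalg.norm(W[i])
        r=R.from_rotvec(Q[:,i:i+1]*w)
        Rm=r*Rm;p=r.apply(p-Pt[i])+Pt[i]
    return Rm,p
def res(x,x0):
    Rm,p=fkq(x,Q)
    return np.r_[((p-P)*10).ravel(),(Rm.inv()*E).as_rotvec().ravel(),(x-x0)[:48]*.02]
def init(S,h=.3):
    # arm at zero: xarm-like, fore dir +x, tool down
    ax=np.array([[0,0,1],[0,1,0],[0,0,1],[0,-1,0],[0,0,-1],[0,1,0],[0,0,-1]],float)*np.array(S)[:,None]
    pt=np.array([[0,0,0],[0,0,h],[0,0,0],[.05,0,h+.3],[.13,0,0],[.13,0,h+.3-.34],[.2,0,0]],float)
    return ax,pt
if __name__=='__main__':
    out=[]
    for S in itertools.product([1,-1],[1],[1,-1],[1],[1,-1],[1],[1,-1]):
      for yaw in np.arange(0,6.28,.785):
        ax,pt=init(S);rz=R.from_euler('z',yaw);ax=rz.apply(ax);pt=rz.apply(pt)
        for ty in (0,1.57,3.14,4.71):
            hr=(R.from_euler('z',ty)*R.from_euler('x',np.pi)).as_rotvec()
            x0=np.r_[ax.ravel(),pt.ravel(),hr,rz.apply([.2,0,.0])]
            r=res(x0,x0);out.append((np.sum(r**2),S,yaw,x0))
    out.sort(key=lambda t:t[0]);fin=[]
    for c,S,yaw,x0 in out[:25]:
        o=least_squares(res,x0,args=(x0,),max_nfev=60);fin.append((o.cost,S,yaw,o.x,o.fun))
    fin.sort(key=lambda t:t[0])
    for f in fin[:4]:print(f[0],f[1],f[2],np.abs(f[4][:6*len(Q)]).max())
    np.save('poe.npy',fin[0][3]);x=fin[0][3];print(x[:21].reshape(7,3).round(2));print(x[21:42].reshape(7,3).round(3))
E
time python3 fit3.py
```

```text
0.05847020720433423 (-1, 1, -1, 1, -1, 1, 1) 5.495 0.09659124417798529
0.14735881998543002 (1, 1, 1, 1, -1, 1, -1) 1.57 0.18550739418710438
0.3342444063756844 (-1, 1, -1, 1, -1, 1, -1) 5.495 0.3219071547763807
0.5302025807128715 (-1, 1, -1, 1, -1, 1, -1) 0.0 0.4207255190516088
[[ 0.05  0.05 -1.03]
 [-0.15  1.02  0.11]
 [ 0.09  0.13 -1.13]
 [-0.22  1.01  0.39]
 [-0.11  0.7  -0.93]
 [-0.27  1.    0.69]
 [-0.06  1.08 -1.23]]
[[ 0.007 -0.006  0.   ]
 [-0.033 -0.054  0.337]
 [ 0.027 -0.033  0.077]
 [ 0.145 -0.841  0.68 ]
 [ 0.244 -1.692  2.989]
 [ 0.192 -1.001  0.821]
 [ 0.049 -0.464  1.351]]
real	0m50.824s
user	3m18.821s
sys	0m0.140s
```

```bash
sed -i 's/^    ax=np.array.*/    ax=np.array([[0,0,1],[0,1,0],[0,0,1],[0,1,0],[0,0,1],[0,1,0],[0,0,1]],float)*np.array(S)[:,None]/; s/^    pt=np.array.*/    pt=np.array([[0,0,0],[0,0,.3],[0,0,0],[0,0,.65],[0,0,0],[0,0,1.0],[0,0,0]],float)/; s/hr=(R.from_euler(.z.,ty)\*R.from_euler(.x.,np.pi))/hr=R.from_euler("z",ty)/; s/rz.apply(\[.2,0,.0\])/rz.apply([0,0,1.25])/' fit3.py; time python3 fit3.py
```

```text
4.93794427181577e-05 (-1, 1, -1, 1, -1, 1, -1) 0.0 0.00010138343858684395
0.0005412126029517806 (-1, 1, -1, 1, -1, 1, -1) 0.0 0.0004127149219990134
0.0005423437479407544 (-1, 1, -1, 1, -1, 1, -1) 0.0 0.000472664828913838
0.0008403182477116101 (-1, 1, -1, 1, -1, 1, -1) 0.785 0.000551834583034169
[[ 0. -0. -1.]
 [ 0.  1. -0.]
 [ 0. -0. -1.]
 [-0.  1. -0.]
 [ 0. -0. -1.]
 [-0.  1. -0.]
 [ 0. -0. -1.]]
[[ 0.     0.     0.   ]
 [ 0.     0.     0.347]
 [ 0.    -0.019  0.   ]
 [-0.     0.     0.91 ]
 [ 0.    -0.046  0.   ]
 [-0.     0.     1.255]
 [-0.    -0.046  0.   ]]
real	0m37.703s
user	2m27.911s
sys	0m0.100s
```

The model now fits to about 0.01 mm: an upright z-y-z-y-z-y-z arm. Next I search for release postures at the mat.

```bash
cat > ik.py <<'E'
from fit3 import fkq,np,R,least_squares
import numpy as np
x=np.load('poe.npy')
lo=np.array([-3.01,-.46,-1.47,.13,-1,.04,-2.66]);hi=np.array([3.01,2.08,1.51,2.56,4.14,2.09,2.66])
def fk1(q):
    r,p=fkq(x,np.array(q)[None]);return r[0].as_matrix(),p[0]
def ik(p,Rt,q0,w=.002):
    def f(q):
        r,pp=fk1(q);return np.r_[(pp-p)*10,R.from_matrix(r.T@Rt).as_rotvec()*2,w*(q-q0)]
    q0=np.clip(q0,lo+.005,hi-.005)
    o=least_squares(f,q0,bounds=(lo,hi),max_nfev=60)
    return o.x,np.linalg.norm(o.fun[:6])
E
cat > s.py <<'E'
from ik import *
from go import Rot,robot
q=robot.get_obs()['joints'];m=np.array([.615,-.293,.038])
for b in(20,30):
 for az in range(-100,61,20):
  Rt=Rot(az,b,True);tz=Rt[:,2];h=tz.copy();h[2]=0;h/=np.linalg.norm(h)
  p=m+.018*h-.005*tz;best=[]
  rng=np.random.default_rng(0)
  for k in range(8):
    q0=q if k==0 else rng.uniform(lo,hi)
    s,e=ik(p,Rt,q0,.001)
    if e<.01:best.append((np.abs(s-q).max(),np.minimum(s-lo,hi-s).min(),s.round(2).tolist()))
  best.sort()
  for t in best[:2]:print(b,az,round(t[0],2),round(t[1],2),t[2])
E
python3 s.py
```

```text
20 -100 2.62 0.74 [-0.07, 1.34, 0.04, 1.46, 1.21, 1.28, 1.92]
20 -80 2.16 0.77 [-0.04, 1.31, -0.04, 1.78, 1.68, 1.25, 1.64]
20 -80 4.68 0.0 [-0.63, 1.8, 1.22, 1.81, -0.84, 0.15, -2.66]
20 -60 1.03 0.33 [-0.58, 1.75, 1.05, 2.07, 2.8, 0.53, 0.11]
20 -60 1.69 0.52 [-0.01, 1.32, 0.02, 2.04, 2.15, 1.32, 1.36]
20 -40 0.91 0.2 [-0.46, 1.88, 1.11, 2.24, 2.93, 1.16, 0.01]
20 -40 1.42 0.35 [0.09, 1.37, 0.09, 2.21, 2.63, 1.56, 1.26]
20 -20 0.84 0.27 [-0.19, 1.81, 1.0, 2.27, 3.0, 1.76, 0.35]
20 -20 1.28 0.31 [0.24, 1.41, 0.23, 2.25, 3.16, 1.73, 1.34]
20 0 1.24 0.25 [0.29, 1.47, 0.52, 2.14, 3.63, 1.84, 1.29]
20 0 1.35 0.33 [0.37, 1.42, 0.4, 2.14, 3.67, 1.76, 1.41]
20 20 1.18 0.0 [0.26, 1.62, 0.91, 1.93, 3.86, 2.09, 1.1]
20 20 1.26 0.16 [0.34, 1.52, 0.73, 1.92, 3.98, 1.93, 1.25]
20 40 3.2 0.07 [1.42, 1.78, -1.4, 1.58, 0.64, 0.52, -0.29]
20 40 4.71 0.13 [1.22, 1.46, -0.79, 1.58, -0.87, 0.56, 0.97]
20 60 3.43 0.06 [1.28, 1.75, -1.41, 1.23, 0.4, 1.03, 0.04]
20 60 4.58 0.26 [1.01, 1.42, -0.49, 1.25, -0.74, 1.11, 0.84]
30 -100 2.6 0.71 [0.01, 1.25, -0.06, 1.52, 1.23, 1.2, 1.95]
30 -80 2.15 0.75 [0.05, 
[... 228 characters left out ...]
0.58 0.28 [-0.42, 1.8, 1.22, 2.23, 3.26, 1.17, -0.08]
30 -40 1.62 0.36 [0.26, 1.24, -0.11, 2.2, 2.67, 1.36, 1.52]
30 -20 0.76 0.3 [-0.17, 1.68, 1.04, 2.26, 3.29, 1.64, 0.42]
30 -20 1.56 0.32 [0.42, 1.25, -0.03, 2.24, 3.18, 1.39, 1.62]
30 0 1.03 0.3 [0.11, 1.52, 0.86, 2.16, 3.65, 1.79, 0.94]
30 0 1.37 0.42 [0.39, 1.28, 0.33, 2.14, 3.72, 1.44, 1.42]
30 20 1.19 0.1 [0.27, 1.46, 0.83, 1.95, 4.04, 1.79, 1.16]
30 20 1.25 0.05 [0.33, 1.39, 0.7, 1.95, 4.09, 1.67, 1.24]
30 40 1.18 0.0 [0.26, 1.62, 1.13, 1.68, 4.14, 2.09, 1.08]
30 40 1.18 0.0 [0.26, 1.62, 1.13, 1.68, 4.14, 2.09, 1.08]
30 60 3.21 0.01 [1.27, 1.7, -1.46, 1.31, 0.63, 1.01, -0.18]
30 60 4.27 0.57 [1.06, 1.38, -0.68, 1.32, -0.43, 0.9, 0.6]
```

```bash
python3 - <<'E'
from ik import *
from go import *
q=robot.get_obs()['joints']
Rt=Rot(-40,27,True)
for p in([.56,-.13,.22],[.615,-.29,.16]):
    s,e=ik(np.array(p),Rt,q,.01);print(s.round(2),e)
    delta(p,Rt)
E
```

```text
[-0.81  1.52  1.45  2.56  3.55  1.06 -0.14] 3.680975907195145e-05
delta cm [-0.3  11.    4.96] deg [-16.    9.3  11.1] rows>= 3.0 t 8.95
[-0.43  1.62  1.36  2.36  3.41  1.24 -0.05] 5.722219185264299e-05
delta cm [ 1.11 23.94 17.32] deg [-16.    9.3  11.1] rows>= 6.0 t 8.95
```

```bash
python3 -m pendant '[[0.1,3,2.2,-2,1.2,1.4],[0.3,6,4.3,-4,2.3,2.8],[0.4,9,6.5,-6,3.5,4.2],[0.6,12,8.7,-8,4.7,5.5],[0.7,15,10.8,-10,5.8,6.9],[0.8,18,13,-12,7,8.3],[1,21,15.2,-14,8.2,9.7],[1.1,24,17.3,-16,9.3,11.1],[1.1,24,17.3,-16,9.3,11.1],[1.1,24,17.3,-16,9.3,11.1]]';python3 log.py
python3 - <<'E'
from ik import *
from go import *
q=robot.get_obs()['joints']
Rt=Rot(-40,20,True);tz=Rt[:,2]
h=np.array([np.cos(np.radians(-40)),np.sin(np.radians(-40)),0])
p=np.array([.615,-.293,.06])+.018*h-.005*tz
s,e=ik(p,Rt,q,.01);print(s.round(2),e);delta(p,Rt)
E
```

```text
time: 9.95
eef_pos: [0.614, -0.2916, 0.1584]
eef_rot: [3.137, -1.099, -0.694]
force: [-0.5, -0.3, -0.7]
grip_width: 0.0607
[-0.424, 1.635, 1.369, 2.36, 3.419, 1.244, -0.058] 9.95 toolz [ 0.682 -0.573 -0.455] tooly [-0.643 -0.766  0.002]
[-0.48  1.92  1.24  2.26  3.04  1.17 -0.14] 4.908168333993899e-05
delta cm [-7.93  0.02  5.73] deg [0.  7.  0.1] rows>= 2.0 t 9.95
```

```bash
python3 - <<'E'
from ik import *
from go import *
def pts(q):
    # elbow: rotate point(0,0,.91) by joints 1..3 ; wrist (0,0,1.255) by 1..5
    out=[]
    for k,pt in((3,[0,0,.91]),(5,[0,0,1.255])):
        y=x.copy();W=y[:21].reshape(7,3);P=y[21:42].reshape(7,3);p=np.array(pt,float)
        for i in range(k-1,-1,-1):
            w=W[i]/np.linalg.norm(W[i]);r=R.from_rotvec(q[i]*w);p=r.apply(p-P[i])+P[i]
        out.append(p.round(3))
    return out
q=robot.get_obs()['joints'];print(pts(q))
h=np.array([np.cos(np.radians(-40)),np.sin(np.radians(-40)),0])
for b in(20,25,30):
  Rt=Rot(-40,b,True);tz=Rt[:,2]
  p=np.array([.615,-.293,.038])+.018*h-.005*tz
  s,e=ik(p,Rt,q,.01);print(b,s.round(2),e,pts(s))
E
```

```text
[array([0.517, 0.217, 0.292]), array([ 0.414, -0.12 ,  0.344])]
20 [-0.49  1.96  1.21  2.24  2.99  1.15 -0.14] 5.557641718203018e-05 [array([0.459, 0.231, 0.116]), array([ 0.411, -0.114,  0.192])]
25 [-0.46  1.89  1.23  2.24  3.13  1.17 -0.13] 3.875572303215828e-05 [array([0.481, 0.223, 0.154]), array([ 0.422, -0.123,  0.216])]
30 [-0.43  1.82  1.24  2.23  3.27  1.18 -0.12] 2.2750120500709726e-05 [array([0.499, 0.213, 0.193]), array([ 0.435, -0.135,  0.24 ])]
```

```bash
python3 - <<'E'
from go import *
Rt=Rot(-40,27,True);tz=Rt[:,2]
h=np.array([np.cos(np.radians(-40)),np.sin(np.radians(-40)),0])
p=np.array([.615,-.293,.055])+.022*h-.005*tz
delta(p,Rt);print(p)
E
```

```text
delta cm [-8.14  0.02  6.31] deg [0.1 0.  0.1] rows>= 3.0 t 9.95
[ 0.62844022 -0.30427769  0.05726995]
```

```bash
python3 -m pendant '[[-1.5,0,1.2,0,0,0],[-3,0,2.3,0,0,0],[-4.5,0,3.5,0,0,0],[-6,0,4.6,0,0,0],[-7.3,0,5.6,0,0,0],[-8.1,0,6.3,0,0,0],[-8.1,0,6.3,0,0,0],[-8.1,0,6.3,0,0,0]]';python3 log.py
python3 - <<'E'
from go import *
import cv2
for n in("side","scene"):
    c=robot.capture(n);cv2.imwrite(f"pics/{n}6.png",cv2.resize(c["color"][120:420,250:570] if n=='side' else c["color"][80:380,200:520],(800,750))[:600,:,::-1])
p=robot.get_obs()['eef_pos'];Rt=Rot(-40,27,True);h=np.array([.766,-.643,0])
delta(np.array([.615,-.293,.040])+.022*h-.005*Rt[:,2],Rt)
E
```

```text
time: 10.75
eef_pos: [0.6288, -0.3041, 0.0585]
eef_rot: [3.136, -1.1, -0.693]
force: [0.2, -1.4, -1.7]
grip_width: 0.0616
[-0.436, 1.83, 1.262, 2.247, 3.228, 1.18, -0.123] 10.75 toolz [ 0.682 -0.574 -0.453] tooly [-0.643 -0.766  0.003]
delta cm [-1.51  0.03  0.74] deg [ 0.1 -0.1  0.1] rows>= 1.0 t 10.85
```

View pics/side6.png

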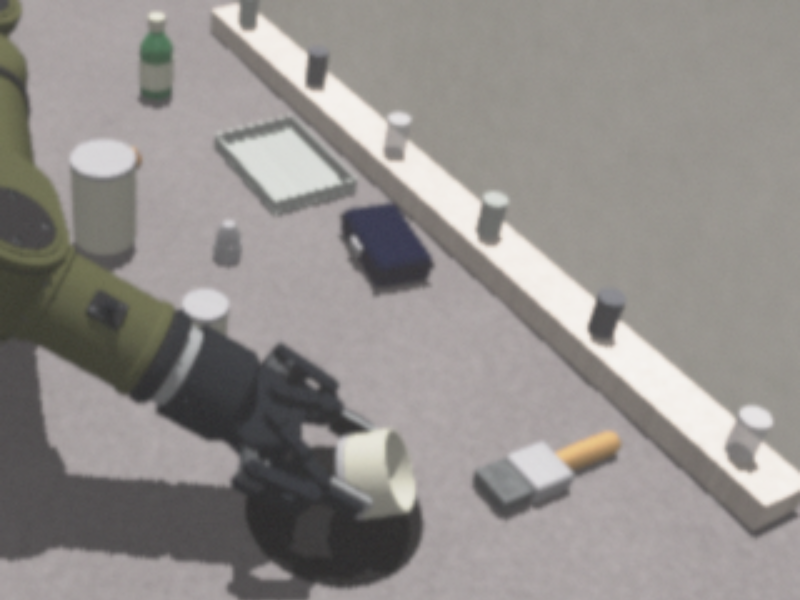

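View pics/scene6.png

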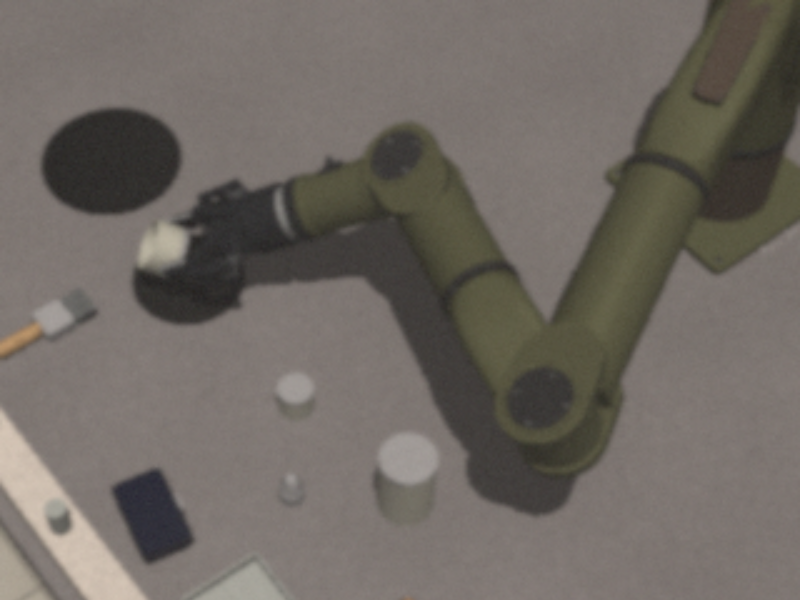

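The dish hangs over the mat with its mouth up and forward (side crop (375,470)); the beaker and pot are untouched and the elbow is clear. Lowering to touch.

```bash
python3 -m pendant '[[-0.7,0,0.3,0,0,0],[-1.3,0,0.6,0,0,0],[-1.5,0,0.7,0,0,0],[-1.5,0,0.7,0,0,0]]';python3 log.py
python3 - <<'E'
from go import *
import cv2
for n in("side","wrist"):
    c=robot.capture(n);cv2.imwrite(f"pics/{n}7.png",cv2.resize(c["color"][250:400,320:480],(800,750))[:600,:,::-1] if n=='side' else c["color"][:,:,::-1])
E
```

```text
time: 11.25
eef_pos: [0.6284, -0.3039, 0.0424]
eef_rot: [3.136, -1.101, -0.693]
force: [-0.2, 0.4, -0.9]
grip_width: 0.0615
[-0.443, 1.86, 1.244, 2.233, 3.197, 1.169, -0.132] 11.25 toolz [ 0.682 -0.574 -0.453] tooly [-0.643 -0.766  0.003]
```

View pics/side7.png

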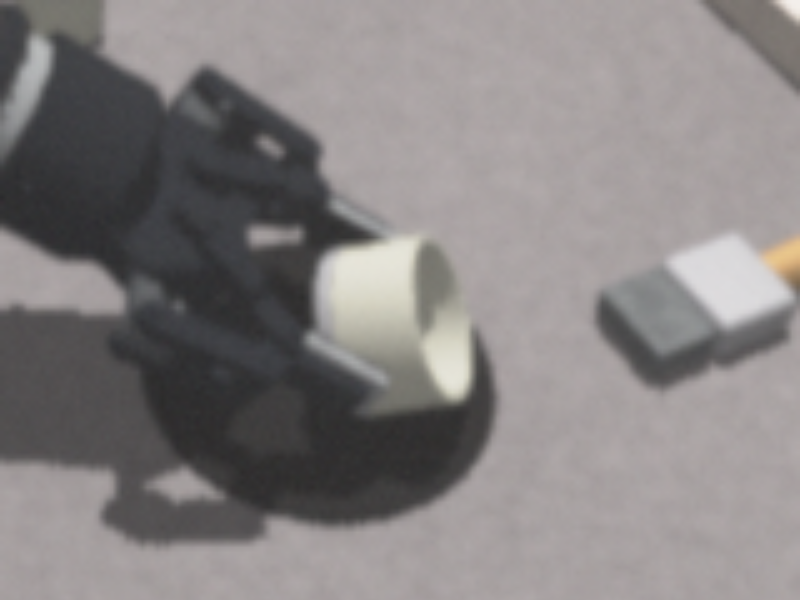

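View pics/wrist7.png

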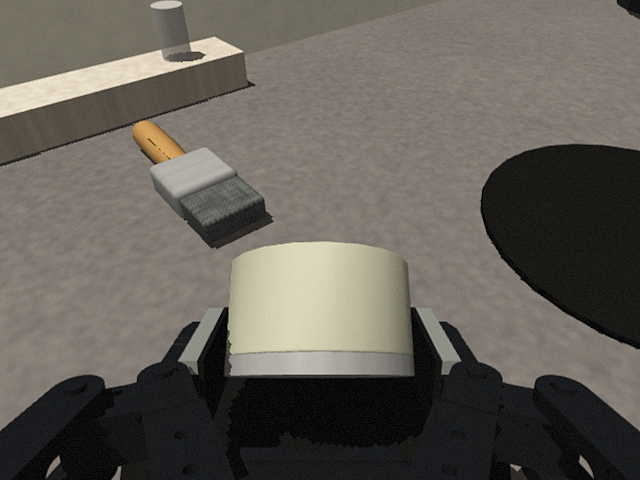

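The dish is unchanged in the jaws and not quite touching. Down another 2 mm.

```bash
python3 -m pendant '[[-0.2,0,0.1,0,0,0],[-0.2,0,0.1,0,0,0]]'
```

```text
time: 11.55
eef_pos: [0.6285, -0.3042, 0.0419]
eef_rot: [3.136, -1.104, -0.694]
force: [-2.0, 1.5, 4.5]
grip_width: 0.0613
```

Contact at 4.5 N. Releasing.

```bash
python3 -m pendant '[[0,0,0,0,0,0],[0,0,0,0,0,0],[0,0,0,0,0,0],[0,0,0,0,0,0],[0,0,0,0,0,0],[0,0,0,0,0,0]]' -1
python3 - <<'E'
from go import *
import cv2
for n in("side","wrist"):
    c=robot.capture(n);cv2.imwrite(f"pics/{n}8.png",cv2.resize(c["color"][250:400,320:480],(800,750))[:600,:,::-1] if n=='side' else c["color"][:,:,::-1])
E
```

```text
time: 12.15
eef_pos: [0.6285, -0.3041, 0.0418]
eef_rot: [3.136, -1.104, -0.694]
force: [0.8, 0.7, -0.1]
grip_width: 0.0855
```

View pics/side8.png

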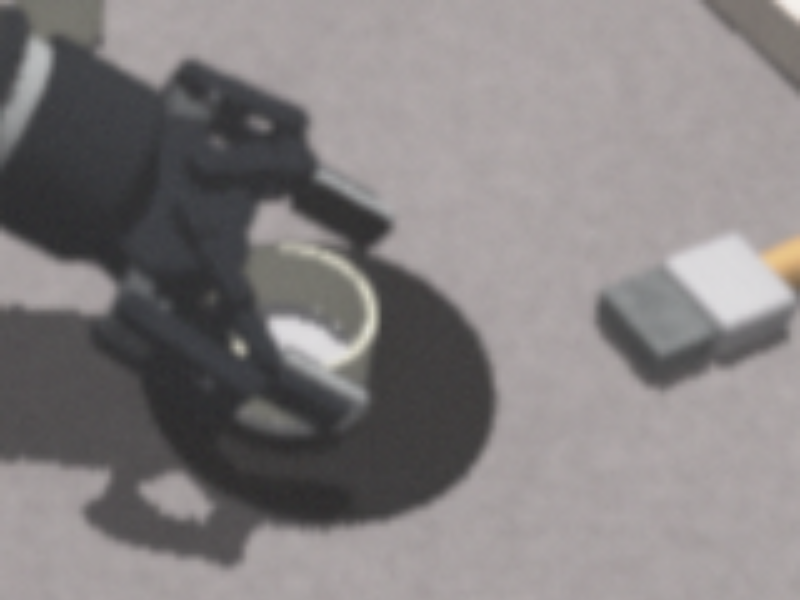

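View pics/wrist8.png

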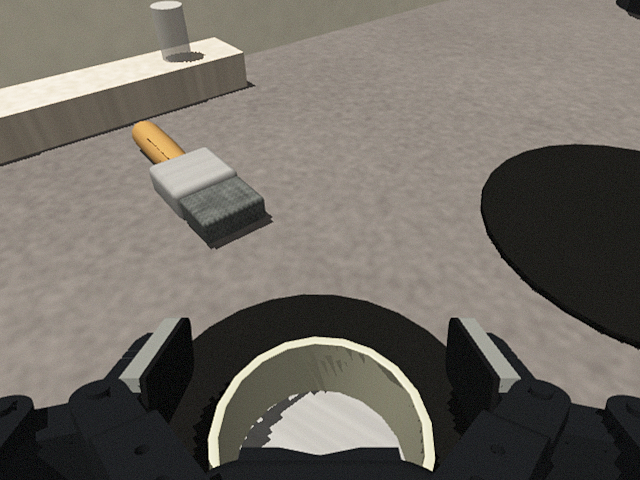

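The dish stands upright, mouth up, on the mat between the open fingers. Retreating straight back along the tool axis.

```bash
python3 - <<'E'
from ik import *
from go import *
o=robot.get_obs();q=o['joints'];Rc,p=fk1(q)
for d,u in((.05,0),(.08,0.0),(.1,0.),(.12,0.),(.1,.05),(.12,.1)):
    s,e=ik(p-d*Rc[:,2]+[0,0,u],Rc,q,.01);print(d,u,s.round(2),e.round(4))
delta(p-.1*Rc[:,2]+[0,0,.1])
E
```

```text
0.05 0 [-0.48  1.85  1.24  2.36  3.2   1.26 -0.13] 0.0
0.08 0.0 [-0.5   1.84  1.23  2.44  3.2   1.32 -0.12] 0.0
0.1 0.0 [-0.51  1.83  1.23  2.5   3.2   1.36 -0.12] 0.0
0.12 0.0 [-0.52  1.82  1.23  2.55  3.2   1.4  -0.12] 0.0
0.1 0.05 [-0.48  1.71  1.3   2.54  3.31  1.38 -0.05] 0.0
0.12 0.1 [ 0.25  1.   -0.41  2.56  2.39  1.61  1.58] 0.0047
delta cm [  8.93   0.02 -14.5 ] deg [0. 0. 0.] rows>= 4.0 t 12.25
```

```bash
python3 -m pendant '[[0,0,-1,0,0,0],[0,0,-2.5,0,0,0],[0,0,-4.5,0,0,0],[0,0,-6.5,0,0,0],[0,0,-8.5,0,0,0],[0,0,-10.5,0,0,0],[2,0,-10.5,0,0,0],[3,0,-10.5,0,0,0],[3,0,-10.5,0,0,0]]'
python3 - <<'E'
from go import *
import cv2
for n in("side","scene"):
    c=robot.capture(n);np.savez(f"{n}9.npz",**c);cv2.imwrite(f"pics/{n}9.png",c["color"][:,:,::-1])
E
```

```text
time: 13.15
eef_pos: [0.5679, -0.2526, 0.1177]
eef_rot: [3.14, -1.107, -0.697]
force: [0.4, -0.2, -1.0]
grip_width: 0.0854
```

View pics/side9.png

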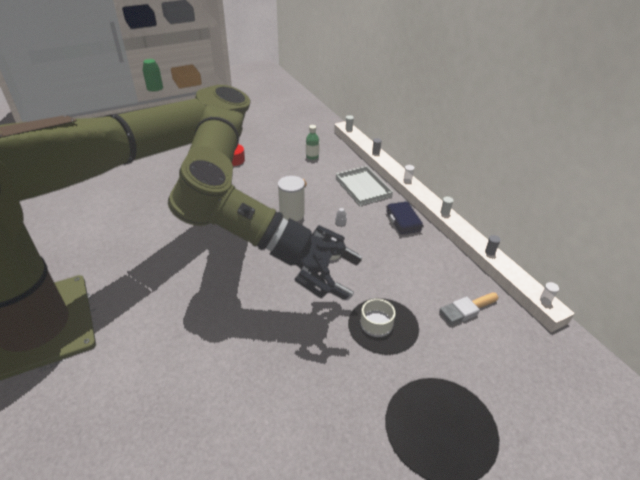

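View pics/scene9.png

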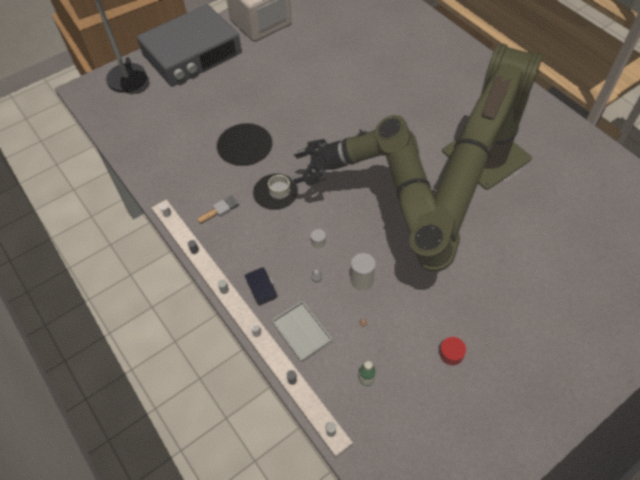

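The dish stands mouth-up on the small mat (scene (279,187), side (378,318)); the beaker and pot are in place. Checking the offset numerically.

```bash
python3 - <<'E'
from h import *
for n,w in(("scene",(262,298,168,206)),("side",(350,405,292,345))):
    c=np.load(f"{n}9.npz");P=blobs(c,0,0);m=np.zeros((480,640),bool);m[w[2]:w[3],w[0]:w[1]]=1
    m&=abs(P[...,2]-.042)<.005
    pts=P[m][:,:2].astype(np.float32);q,r=cv2.minEnclosingCircle(pts[:,None]);print(n,len(pts),q,r,'off',np.hypot(q[0]-.615,q[1]+.2935))
    c0=np.load(f"{n}0.npz")
    for nm,(u,v,z) in {"beaker":((363,262,.095) if n=='scene' else (291,184,.095)),"pot":((318,236,.038) if n=='scene' else (332,243,.038))}.items():
        d=np.abs(c['color'].astype(int)-c0['color']).max(-1)[v-9:v+10,u-12:u+13].mean();print(nm,'img diff',d.round(1))
    # floor inside of dish height -> base on mat
    print('median z inside',np.median(P[w[2]+12:w[3]-12,w[0]+12:w[1]-12,2]).round(4))
E
```

```text
scene 78 (0.6043079495429993, -0.28615960478782654) 0.03422391414642334 off 0.012969246117101341
beaker img diff 6.2
pot img diff 5.9
median z inside 0.0147
side 244 (0.6042349338531494, -0.2860569357872009) 0.033174194395542145 off 0.013087622168366503
beaker img diff 25.1
pot img diff 82.6
median z inside 0.0215
```

The dish is 13 mm off the mat centre against a limit of 38 mm, and both views agree. In the scene view the beaker and pot haven't changed; the side-view differences are the arm passing in front of them. Handing in.

```bash
python3 -c "
from cell import robot
o=robot.get_obs();print(o['time'],o['force'],abs(o['qvel']).max());print(robot.sign_off())"
```

```text
13.25 [0.58059872 0.38812943 0.4514137 ] 0.015349786924638148
the job is handed in; nothing more can be done
None
```

The dish now stands mouth-up on the smaller mat, released, and I handed the job in at 13.25 s; the hand-in gave no verdict.

I gripped it with the tool about 35° below horizontal, lifted it and rolled the tool 180°. I then carried it over the pot and mat at height, rested its base edge on the mat (4.5 N of contact) and opened the jaws so it righted itself. The gripper then backed off.

**Last checks**
- **Dish position:** both fixed cameras put its centre 13 mm from the mat's centre (limit 38 mm).
- **Arm:** clear of everything, with about 1 N or less on the wrist. It was still settling slightly at hand-in (0.015 rad/s).
- **Beaker and pot:** unchanged in the scene view. The side view differed at both, 25 for the beaker and 83 for the pot, against about 6 each in the scene view. I put this down to the arm and its shadow, and did not check it from another angle.

**Along the way:** joints 3 and 4 reached their range limits during the carry. I fitted a model of the arm to the logged poses and changed the approach direction to move clear of them.

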